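Refit the radio's push knob and hold it in

TASK

Get the radio on the chest of drawers going again: first turn its black selector one click clockwise, to the green dot, and let go of it. Then pick up the loose orange knob, turn it so that the flat in its bore matches the flat of the radio's bare D-shaped shaft, push it fully home and press it in against the shaft's spring to the bottom; finish while still holding it pressed in. Leave the makeup things where they stand.

Things in the scene. Friction and masses are not known exactly. Their poses are not given: they have to be found in the camera images.
- selector_grip (a point): Black bar-shaped selector on the radio's top: 40 mm long (x), 12 mm thick (y), top 34 mm above the radio's top, on a steel disc 40 mm across and 7 mm high. This point: on the vertical turning axis, 22 mm above the radio's top. x points along the bar to the end with the white line, z up; it turns with the selector.
- selector (a joint): Selector angle, rad, growing clockwise seen from above. It clicks into detents (0.07 N m to pass) at -1.047, 0, 1.047 and 2.094, each with a dot on the radio's top 32 mm from the axis. It starts near 0; the dot at 1.047, 60 degrees clockwise, is green.
- shaft_tip (a point): Top centre of the bare metal D-shaft: 14 mm diameter, one flat 2.5 mm from the axis, 16 mm long above a black collar 28 mm across whose upper face is 8 mm above the radio's top. The top 3.5 mm taper in by 1.8 mm round it, 0.8 mm on the flat. This point: 24 mm above the radio's top. x points from the axis out through the flat (white mark on the collar on that side), z up.
- shaft (a joint): Angle of the D-shaft in the radio, rad, anticlockwise seen from above, 0 with the flat towards the radio's +x. It stays where it is against a stiff friction of 0.12 N m.
- knob_center (a point): Centre (19 mm above the underside) of the loose orange knob: a block 44 mm long (x), 28 mm wide (y, two parallel grip sides), 38 mm high, about 45 g, standing upright, bore down, z up. A white line on its top runs from the centre towards +x, the side of the bore's flat. Fully home, the underside rests on the collar and this point is 3 mm above shaft_tip.
- knob_bore (a point): Mouth of the knob's D-bore, centre of the underside, same axes as knob_center. The bore runs 17 mm up the knob's vertical centre line: 16 mm diameter, flat 3.5 mm from the axis on the +x side, so 1 mm clearance all round the shaft.
- knob_mark (a point): Outer end of the white line on the knob's top, 21 mm from its centre line towards +x (the flat's side), 38 mm above the underside. With the flats matched it lies on the +x side of shaft_tip.
- radio: Cream table radio with dark wooden ends, 150 mm deep (x), 266 mm wide (y), 75 mm high, fixed. Origin at the centre of its underside, z up. Shaft at x 0, y -80 mm, selector at x 0, y +80 mm. A thin aerial lies along its top at x 66 mm; a flat round speaker grille is in the middle of the top.
- plunger (a joint): How far the D-shaft with its collar is pressed down into the radio, m: 0 out, 0.005 at the bottom stop. A spring pushes back with 3 N at the start and 10 N at the bottom.
- foundation_mid (a point): Bystander: upright glass foundation bottle, 34 mm diameter, 105 mm high; this point is half-way up.
- brush_holder_mid (a point): Bystander: red silicone brush holder, 72 mm diameter, 85 mm high, with three brushes up to 160 mm high; this point is 43 mm up.
- vanity_mirror_mid (a point): Bystander: blue plastic hand mirror lying flat, round head 110 mm in diameter and 11 mm thick; this point is the head's centre, 5 mm up; the handle reaches to 163 mm along -y.
- makeup_case_mid (a point): Bystander: grey hard plastic makeup case with two clasps, 230 mm (x) by 150 mm (y), 102 mm high, an eyelash curler lying on it (to 108 mm high); this point is 51 mm up.
Not all that is in view belongs to the job. Of the things shaped like the part that bears knob_center, the orange one is meant.

How it is judged (in metres and radians):
On the way, in this order (a step that is already met when the one before it is completed fails the run):
1. the selector rests in the green-dot detent, one click clockwise, let go (value of joint selector between 0.927 and 1.167 rad and contact force between the fingers and selector below 0.3 N), for 0.2 s.
2. the knob is pushed fully home on the D-shaft with the flats matched (z of knob_center in the frame of shaft_tip between 0 and 0.0055 m and horizontal distance between knob_center and shaft_tip below 0.0022 m and x of knob_mark in the frame of shaft_tip above 0.012 m and angle between the x axis of knob_center and the x axis of shaft_tip, either way round below 0.4 rad and angle between knob_center's own z axis and vertical below 0.12 rad), for 0.1 s.
At the end, for the whole second after the job is handed in: Selector within 0.15 rad of the green detent; knob fully home (centre 0 to 5.5 mm above the shaft tip, 2.2 mm from the axis, flats within 0.4 rad, tilt under 0.12 rad); fingers on it with over 2 N, shaft held in by more than 3.5 of 5 mm with over 4 N from the knob (all of step 2 and value of joint selector between 0.897 and 1.197 rad and value of joint plunger above 0.0035 m and contact force between the fingers and knob above 2 N and contact force between knob and shaft above 4 N); the arm keeps its last pose, push and grip.
It fails at once if the foundation bottle is shifted more than 30 mm or tipped (distance of foundation_mid from where it was at the start of the episode above 0.03 m or angle between foundation_mid's own z axis and vertical above 0.35 rad).
It fails at once if the brush holder is shifted more than 30 mm or tipped (distance of brush_holder_mid from where it was at the start of the episode above 0.03 m or angle between brush_holder_mid's own z axis and vertical above 0.35 rad).
It fails at once if the hand mirror is shifted more than 30 mm or tipped (distance of vanity_mirror_mid from where it was at the start of the episode above 0.03 m or angle between vanity_mirror_mid's own z axis and vertical above 0.35 rad).
It fails at once if the makeup case is shifted more than 30 mm or tipped (distance of makeup_case_mid from where it was at the start of the episode above 0.03 m or angle between makeup_case_mid's own z axis and vertical above 0.35 rad).
It also fails if it takes over 51 s, if anything falls off the work surface, if the arm or the gripper's body presses on something with over 40 N, if the wrist force passes 120 N, or if a joint passes its speed limit or range.

ROBOT

A 7-joint arm with a two-finger parallel gripper is mounted at the origin on the work surface. World frame = base frame: x ahead of the robot, y to its left, z up, the work surface at z = 0. Lengths are in m, angles in degrees, forces in N, time in s.
With the tool pointing down it reaches from about 0.425 to 0.875 m from the base axis. Payload 4.7 kg.
Tool frame: the origin (TCP) lies midway between the tips of the shut fingers; the grasp point (between the pads) lies env.grip_point_offset behind it (env.grip_point_offset is the distance from the TCP to the grasp point, in m); z points along the fingers, y is the line along which they close (so a half turn about z gives the same grasp; the last joint's range is limited). The gripper opens to 87 mm and grips with 3 to 60 N. Pads are 19 mm wide; open, the fingers measure 117 mm over their backs; the gripper's body (75 mm by 190 mm) begins 51 mm behind the grasp point.
Start: joints at [67.729, 18.392, -4.016, 83.108, 1.295, 78.541, -3.26], TCP at [0.255, -0.598, 0.223] pointing down, gripper open.
Joint ranges: [-163.93, 163.93], [-17.29, 119.83], [-79.2, 71.16], [3.27, 140.29], [-89.18, 269.18], [5.43, 117.66], [-154.24, 154.24]. Speed limits (degrees/s): [147.25, 147.25, 180, 180, 180, 180, 180].

INTERFACE

Orientations are given as [roll, pitch, yaw] about the fixed x, y, z axes, in that order (R = Rz(yaw) Ry(pitch) Rx(roll)).
In Python, from cell import env gives the robot as it stands.
- The arm moves only by the shell command python3 -m creep 'ROWS' [FORCE]. ROWS is a JSON object of lists of equal length, an entry for each row: "translation": the shift along the tool's x, y, z in units of 0.08 m (1.0 is 0.08 m), a list of three; "turn": the turn, a rotation vector about the tool's x, y, z in units of 180 degrees (1.0 is 180 degrees), a list of three; "grip": the opening, from 0 (shut) to 1 (fully open). In form: {"translation": [[x, y, z], ...], "turn": [[ax, ay, az], ...], "grip": [grip, ...]}. A call has 1 to 5 rows; each row shifts and turns the commanded pose from where the row before left it, along the tool's axes as they then stand; what a row does not reach is not made up. A row lasts 1/8 s, in which the tool goes at most 62.5 mm and 10.7 degrees, less where a joint would pass 70% of its speed; a pose out of reach is approached as far as the arm can. A call with a number of a shift or a turn outside -1 to 1 is refused whole. A call with a gripper value outside its range is refused whole. The fingers move at their own pace and stop on an object; FORCE is the grip in N (left out, the last holds). Time passes only in rows, so rows that do not move let the fingers close. It gives the time, the measured TCP pose, the force, the opening and the grip force at its end, in the units of the state.
- env.get_obs(): the state, without advancing time (a new reading comes with each control period).
- env.read_camera(name): name is "scene" or "top"; returns a dict with "frame" (480x640x3 uint8, red, green, blue), "z_map" (480x640 float32, m along the optical axis (not along the pixel's ray), 0 where there is no reading), "K" (3x3 intrinsics, pixels), "rvec" (rotation vector, rad) and "tvec" (3), from world to camera coordinates, as OpenCV has them. Camera axes: x right, y down, z forward; pixel columns grow to the right and rows downward; lengths in m; the calibration is good to about 2 mm. A picture is of the moment at which its call begins.
- env.sign_off(): hands the job in; it is judged then, once.
The state is a dict: "time_s": time; "qpos": joint angles; "joint_velocities": joint speeds; "effort": joint torques, N m; "tool_pos": TCP position; "tool_rot": TCP orientation; "force": force on the tool from outside, world axes, zero at the start; "wrist_torque": the same for the moment, N m; "grip_width": finger opening in m; "grasp_force": force on a finger pad.
Only numpy, scipy, OpenCV 4.12 (cv2) and the standard library are available. Lean on these libraries where they do the work, as an engineer would, in place of code of your own. Each camera call takes 0.05 s, during which the arm holds its last target. There are 200 camera calls.

## Working session

There is one attempt and no reset: what is moved stays moved. The work goes in short steps, Python scripts to look and compute and a shell command to move; the robot and the scene stay as the last step left them, time stands still between calls to the robot, and variables do not carry over. Pictures are saved under pics/ and viewed, at most 10 in all, crops included, and the job is handed in when it is done.

```bash
mkdir -p pics; ls
python3 - <<'E'
from cell import env
import cv2,numpy as np
print(env.grip_point_offset, env.get_obs())
for n in("scene","top"):
    c=env.read_camera(n); cv2.imwrite(f"pics/{n}0.png",c["frame"][:,:,::-1]); np.savez(f"{n}0.npz",**c)
    R=cv2.Rodrigues(np.array(c["rvec"]))[0]; print(n,c["K"],-R.T@np.array(c["tvec"]).ravel())
E
```

```text
pics
0.0187 {'time_s': 0.0, 'qpos': array([67.73080403, 18.43991716, -4.01650271, 83.17418625,  1.29412127,
       78.5407086 , -3.25964273]), 'joint_velocities': array([ 0.0707121 ,  0.01594509, -0.09419486,  0.00819625,  0.00612836,
        0.06058598,  0.01864299]), 'effort': array([-2.96711187e-05, -4.91296363e+01, -4.03870884e-01, -3.12527168e+01,
       -6.38241973e-02,  4.37527313e-02,  1.89922807e-04]), 'tool_pos': array([ 0.25453249, -0.59749441,  0.22145819]), 'tool_rot': array([-1.79890386e+02,  4.54190808e-03,  2.30800377e+01]), 'force': array([-0.70532204,  0.72753015,  0.03593818]), 'wrist_torque': array([-0.00661286,  0.01346335, -0.03085846]), 'grasp_force': 0.0, 'grip_width': 0.08668634810620408}
scene [[599.43076842   0.         319.00821131]
 [  0.         599.43076842 243.00004944]
 [  0.           0.           1.        ]] [ 1.1755651  -0.76092854  1.11223025]
top [[436.08343376   0.         323.58877976]
 [  0.         436.08343376 234.56624869]
 [  0.           0.           1.        ]] [0.55910977 0.05096411 0.97292393]
```

View pics/scene0.png

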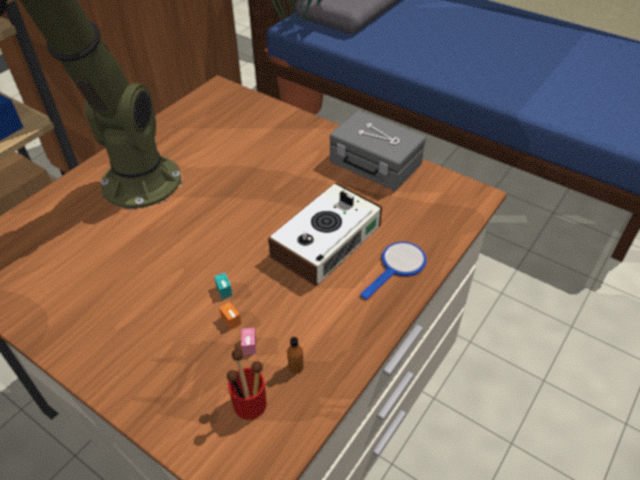

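View pics/top0.png

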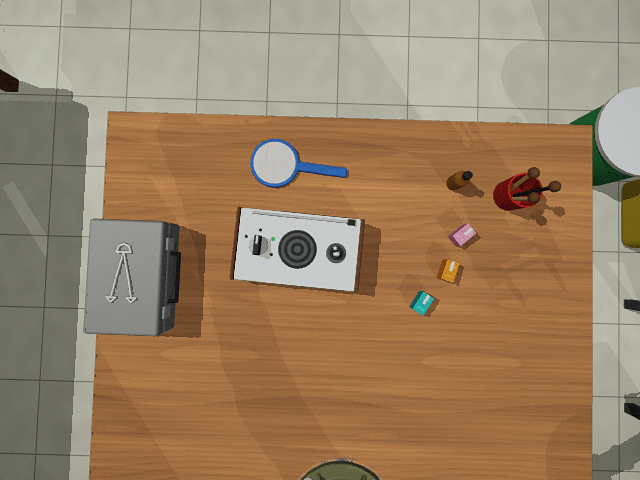

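The scene view shows the radio around (325,230), teal, orange and pink blocks at (223,285), (230,315) and (248,342), with the orange one the target. In the top view, the selector is at (258,244), the shaft at (336,253), the green dot at (273,239), and the orange knob at (450,271).

```bash
cat > h.py <<'E'
import numpy as np,cv2
from cell import env
def cam(n,new=True):
    return env.read_camera(n) if new else dict(np.load(n+"0.npz"))
def ray(c,uv,z):
    "pixels -> world points on the plane at height z"
    uv=np.atleast_2d(uv).astype(float); R=cv2.Rodrigues(np.array(c["rvec"]))[0]; t=np.array(c["tvec"]).ravel()
    d=(np.linalg.inv(c["K"])@np.c_[uv,np.ones(len(uv))].T).T@R; o=-R.T@t
    return o+d*((z-o[2])/d[:,2:3])
def proj(c,P): return cv2.projectPoints(np.atleast_2d(P).astype(float),np.array(c["rvec"]),np.array(c["tvec"]),c["K"],None)[0][:,0]
def cloud(c):
    v,u=np.mgrid[:480,:640]; z=c["z_map"]; R=cv2.Rodrigues(np.array(c["rvec"]))[0]; t=np.array(c["tvec"]).ravel()
    p=np.stack([(u-c["K"][0,2])/c["K"][0,0]*z,(v-c["K"][1,2])/c["K"][1,1]*z,z],-1)
    return (p-t)@R
def hsv(c): return cv2.cvtColor(c["frame"],cv2.COLOR_RGB2HSV)
def pca(P):
    m=P.mean(0); w,V=np.linalg.eigh(np.cov((P-m).T)); return m,np.sqrt(w),V
E
python3 - <<'E'
from h import *
t=cam("top",0);s=cam("scene",0)
def crop(c,x,y,w,h,k): return cv2.resize(c["frame"][y:y+h,x:x+w],(w*k,h*k),interpolation=cv2.INTER_CUBIC)[:,:,::-1]
a=crop(t,225,198,150,100,5); cv2.imwrite("pics/c1.png",a)
b=np.hstack([crop(t,400,215,90,110,4),crop(s,200,265,70,110,4)]); cv2.imwrite("pics/c2.png",b)
for n,c in(("top",t),("scene",s)):
    H=hsv(c); W=cloud(c); z=W[...,2]
    print(n,"table z",np.median(z[H[...,0]<20][::50]))
    for nm,lo,hi in(("orange",(10,160,120),(18,255,255)),):
        m=cv2.inRange(H,lo,hi); k,l,st,ce=cv2.connectedComponentsWithStats(m)
        for i in range(1,k):
            if st[i,4]>60: print(nm,st[i],ce[i],np.median(W[l==i],0).round(4))
    box=(z>.068)&(z<.082)&(W[...,0]>.4)&(W[...,0]<.8)&(abs(W[...,1]-.1)<.25)&(H[...,1]<60)
    k,l,st,ce=cv2.connectedComponentsWithStats(box.astype(np.uint8)); i=1+st[1:,4].argmax()
    P=W[l==i][:,:2].astype(np.float32); print(st[i],cv2.minAreaRect(P),np.median(W[l==i][:,2]))
E
```

```text
top table z 0.000340562928215683
orange [436 259  24  24 290] [447.2137931  270.42068966] [ 0.5313 -0.2144  0.0369]
orange [588 403   4  46  66] [590.54545455 424.25757576] [ 0.2086 -0.5453  0.0008]
[ 234  208  127   83 8318] ((0.5691938400268555, 0.10530946403741837), (0.2514076232910156, 0.15001510083675385), 85.7936782836914) 0.07532499889260688
scene table z -0.0026607656645523973
orange [219 301  23  29 333] [229.78078078 314.32732733] [ 0.5362 -0.2238  0.0304]
[ 271  184  110   84 4178] ((0.5734343528747559, 0.1057748943567276), (0.26105833053588867, 0.15354667603969574), 85.9131088256836) 0.07360385827776256
```

View pics/c1.png

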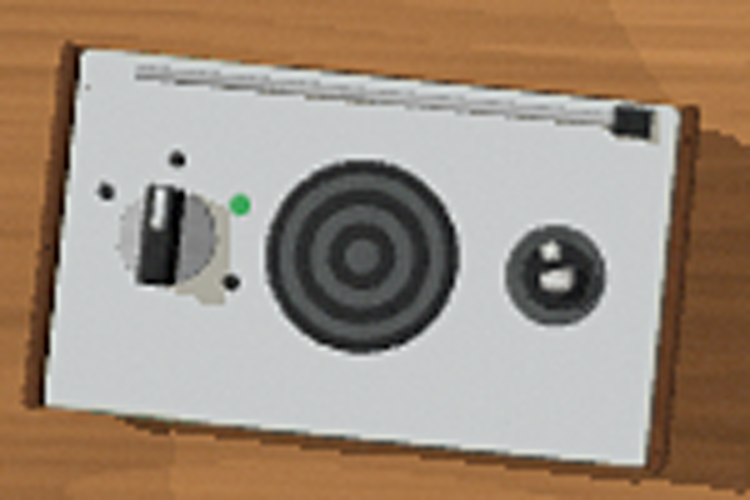

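View pics/c2.png

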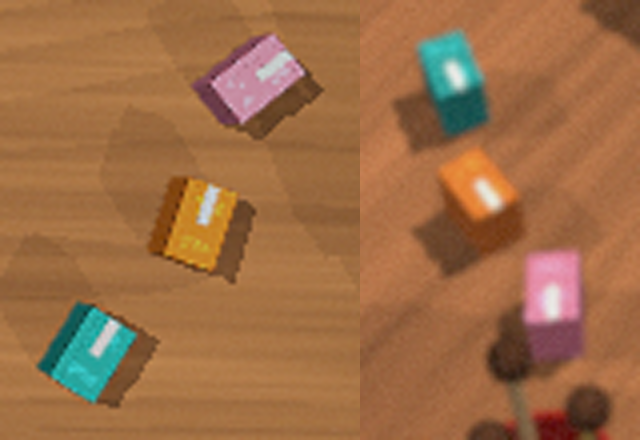

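Crop 1 (top view ×5): the selector bar is at (160,235) with its white line up. The zero dot is at (177,158) and the green dot at (240,205), clockwise of it. The shaft collar is at (555,275), with its white mark at (549,250), so the flat faces roughly +x. Crop 2: the orange knob's top face is at (208,222) and its line points up, slightly right.

Run:
```python
from h import *
t=cam("top",0);s=cam("scene",0)
def rect(c,m,z):
    n,l,st,ce=cv2.connectedComponentsWithStats(m); i=1+st[1:,4].argmax()
    ct=max(cv2.findContours((l==i).astype(np.uint8),cv2.RETR_EXTERNAL,cv2.CHAIN_APPROX_NONE)[0],key=len)[:,0]
    return cv2.minAreaRect((ray(c,ct,z)[:,:2]*1000).astype(np.float32)),ct
for n,c in(("top",t),("scene",s)):
    H=hsv(c); g=np.zeros((480,640),np.uint8)
    x,y,w,h=(225,198,150,100) if n=="top" else (262,180,125,105)
    g[y:y+h,x:x+w]=255
    r,ct=rect(c,cv2.inRange(H,(0,0,150),(180,60,255))&g,.075); print(n,"radio top",r)
    a=np.deg2rad(-4.2); ctr=np.array([.5695,.1055])
    P=lambda x,y,z:np.array([ctr[0]+np.cos(a)*x-np.sin(a)*y,ctr[1]+np.sin(a)*x+np.cos(a)*y,z])
    # collar: dark blob near shaft on z=.083
    u,v=proj(c,P(0,-.08,.083))[0]
    gg=np.zeros((480,640),np.uint8); cv2.circle(gg,(int(u),int(v)),16 if n=="top" else 13,255,-1)
    m=cv2.inRange(H,(0,0,0),(180,255,125))&gg
    ct=cv2.findContours(m,cv2.RETR_EXTERNAL,cv2.CHAIN_APPROX_NONE)[0]; ct=max(ct,key=len)[:,0]
    cc,rr=cv2.minEnclosingCircle((ray(c,ct,.083)[:,:2]*1000).astype(np.float32)); 
    e=cv2.fitEllipse((ray(c,cv2.convexHull(ct)[:,0],.083)[:,:2]*1000).astype(np.float32)); print("collar",cc,rr,e,"pred",P(0,-.08,0)*1000)
    m=cv2.inRange(H,(50,80,60),(80,255,255))&g
    q=np.argwhere(m)[:,::-1]; k,l,st,ce=cv2.connectedComponentsWithStats(m); print("green",[(st[i,4],(ray(c,ce[i],.075)[0]*1000).round(1)) for i in range(1,k)])
    # orange knob top: bright orange + white line inside hull
    W=cloud(c); x,y,w,h=(425,250,40,40) if n=="top" else (212,292,35,45)
    g2=np.zeros_like(g); g2[y:y+h,x:x+w]=255
    or_=cv2.inRange(H,(8,150,185),(25,255,255))&g2; wh=cv2.inRange(H,(0,0,170),(180,90,255))&g2
    r,ct=rect(c,cv2.morphologyEx(or_|wh,cv2.MORPH_OPEN,np.ones((2,2))),.038); print("knob top",r)
    q=ray(c,np.argwhere(wh)[:,::-1],.038)[:,:2]*1000; m_,sd,V=pca(q); print("line",m_,sd,np.degrees(np.arctan2(V[1,1],V[0,1])))
t_=t
H=hsv(t);
# dots on the top
g=np.zeros((480,640),np.uint8); g[225:262,240:278]=255
m=cv2.inRange(H,(0,0,0),(180,255,140))&g; k,l,st,ce=cv2.connectedComponentsWithStats(m)
for i in range(1,k): print("dark",st[i],ray(t,ce[i],.075)[0]*1000)
m=cv2.inRange(H,(0,0,215),(180,40,255)); m[:]=m
g=np.zeros((480,640),np.uint8); g[240:262,326:348]=255
m=cv2.inRange(H,(0,0,150),(180,60,255))&g; k,l,st,ce=cv2.connectedComponentsWithStats(m)
for i in range(1,k): print("white@shaft",st[i],ray(t,ce[i],.083)[0]*1000)
```

```text
top radio top ((569.2644653320312, 105.2643051147461), (247.81285095214844, 148.7049560546875), 85.89271545410156)
collar (563.4674072265625, 25.664947509765625) 20.34617805480957 ((563.423583984375, 25.49492645263672), (39.90373611450195, 40.381568908691406), 100.19430541992188) pred [563.64094423  25.71484182   0.        ]
green [(np.int32(12), array([589. , 156.2,  75. ]))]
knob top ((530.5532836914062, -223.2418670654297), (26.27724838256836, 42.66730880737305), 73.14641571044922)
line [ 542.88115971 -224.16038385] [1.73832985 6.13742958] 162.49578528626373
scene radio top ((574.0846557617188, 103.04974365234375), (250.8532257080078, 154.04263305664062), 85.87583923339844)
collar (569.3779907226562, 19.789609909057617) 18.320035934448242 ((570.0240478515625, 19.853200912475586), (34.914363861083984, 36.171226501464844), 176.07215881347656) pred [563.64094423  25.71484182   0.        ]
green [(np.int32(1), array([589.4, 157.8,  75. ])), (np.int32(42), array([669.9, 154.7,  75. ]))]
knob top ((537.4857788085938, -220.8568878173828), (29.0174560546875, 46.496395111083984), 74.01544952392578)
line [ 560.50858733 -229.62488196] [ 2.36720353 28.76539993] 159.54725575039816
dark [259 228   3   4   8] [606.82788224 182.56138739  75.        ]
dark [245 235   3   3   9] [592.60235303 210.92346665  75.        ]
dark [252 235  16  21 242] [574.23750698 182.45894781  75.        ]
dark [269 253   4   3  10] [557.01830946 158.59512617  75.        ]
white@shaft [326 240  22  22 160] [577.39391869  19.07843274  83.        ]
white@shaft [333 246   4   4  10] [573.76719437  27.78293083  83.        ]
white@shaft [333 252   6   4  21] [561.66491257  25.19087937  83.        ]
white@shaft [326 256   4   6  13] [549.47453501  43.13173085  83.        ]
```

```bash
cat > d.py <<'E'
# python3 d.py x y z yaw : tool-axis units still to go
import sys; from h import *; from scipy.spatial.transform import Rotation as R
o=env.get_obs(); r=R.from_euler("xyz",o["tool_rot"],degrees=True)
x,y,z,yaw=map(float,sys.argv[1:5]); t=R.from_euler("xyz",[180,0,yaw],degrees=True)
print("shift units",(r.inv().apply(np.array([x,y,z])-o["tool_pos"])/.08).round(3),"turn units",((r.inv()*t).as_rotvec()/np.pi).round(4))
print("t",round(o["time_s"],2),o["tool_pos"].round(4),o["tool_rot"].round(2),"F",o["force"].round(2),"w",round(o["grip_width"],4),"g",round(o["grasp_force"],1))
E
python3 d.py .5749 .185 .15 175.8
python3 - <<'E'
from h import *
t=cam("top",0);s=cam("scene",0)
for c,x,y,w,h in((t,328,243,14,9),):
    g=c["frame"].min(2).astype(float)[y:y+h,x:x+w]; print(g.astype(int))
    v,u=np.mgrid[y:y+h,x:x+w]; wt=np.clip(g-110,0,None); print(ray(c,[(u*wt).sum()/wt.sum(),(v*wt).sum()/wt.sum()],.083)*1000)
E
```

```text
shift units [ 7.518 -7.428  0.907] turn units [-2.000e-04 -7.000e-04 -8.485e-01]
t 0.1 [ 0.2546 -0.5975  0.2216] [-179.9     0.     23.08] F [ 0.41  0.42 -0.52] w 0.0873 g 0.0
[[200 201 206 210 159 155  97  91  92  96 121 181 207 206]
 [203 206 160  97  75  81  69  72  72  69  71  88  94 151]
 [208 159  87  69  71  71  69  70  72  76  71  75  77  78]
 [160  87  74  72  72  72  97 146  65  49  60  71  81  84]
 [ 92  70  78  77  65 142 205 208 146  55  36  36  65  82]
 [ 68  77  79  46  33 131 206 208 146  50  41  40  40  52]
 [ 72  76  61  40  29  90 179 148 140  51  37  40  41  41]
 [ 74  62  41  37  41  41  57  45  42  32  32  34  38  40]
 [ 76  75  43  37  38  36  25  23  36  64  84  71  40  41]]
[[578.82672828  31.30963227  83.        ]]
```

```bash
for i in 1; do
python3 -m creep '{"translation":[[0.42,-0.41,0.05],[0.42,-0.41,0.05],[0.42,-0.41,0.05],[0.42,-0.41,0.05],[0.42,-0.41,0.05]],"turn":[[0,0,0],[0,0,0],[0,0,0],[0,0,0],[0,0,0]],"grip":[0.4,0.4,0.4,0.4,0.4]}' 20
python3 -m creep '{"translation":[[0.42,-0.41,0.05],[0.42,-0.41,0.05],[0.42,-0.41,0.05],[0.42,-0.41,0.05],[0.42,-0.41,0.05]],"turn":[[0,0,0],[0,0,0],[0,0,0],[0,0,0],[0,0,0]],"grip":[0.4,0.4,0.4,0.4,0.4]}'
python3 -m creep '{"translation":[[0.42,-0.41,0.05],[0.42,-0.41,0.05],[0.42,-0.41,0.05],[0.42,-0.41,0.05],[0.42,-0.41,0.05]],"turn":[[0,0,0],[0,0,0],[0,0,0],[0,0,0],[0,0,0]],"grip":[0.4,0.4,0.4,0.4,0.4]}'
python3 -m creep '{"translation":[[0.42,-0.41,0.05],[0.42,-0.41,0.05],[0.42,-0.41,0.05],[0,0,0],[0,0,0]],"turn":[[0,0,0],[0,0,0],[0,0,0],[0,0,-0.05],[0,0,-0.05]],"grip":[0.4,0.4,0.4,0.4,0.4]}'
done; python3 d.py .5749 .185 .15 175.8
```

```text
time_s: 0.72
tool_pos: [0.3453, -0.3796, 0.2021]
tool_rot: [-180.0, 0.0, 23.1]
force: [0.1, -0.2, -0.1]
grip_width: 0.0447
grasp_force: 0.0
time_s: 1.35
tool_pos: [0.4355, -0.163, 0.1822]
tool_rot: [180.0, 0.0, 23.1]
force: [1.3, -0.7, 0.1]
grip_width: 0.0352
grasp_force: 0.0
time_s: 1.98
tool_pos: [0.5258, 0.0533, 0.1622]
tool_rot: [180.0, 0.0, 23.1]
force: [1.6, 0.1, 0.3]
grip_width: 0.0349
grasp_force: 0.0
time_s: 2.6
tool_pos: [0.5792, 0.1832, 0.1497]
tool_rot: [-179.9, 0.1, 41.5]
force: [-0.0, -0.9, -0.0]
grip_width: 0.0349
grasp_force: 0.0
shift units [-0.025 -0.053 -0.004] turn units [-6.000e-04 -2.000e-04 -7.462e-01]
t 2.6 [0.5792 0.1832 0.1497] [-1.7993e+02  6.0000e-02  4.1480e+01] F [-0.01 -0.93 -0.04] w 0.0349 g 0.0
```

```bash
python3 -m creep '{"translation":[[-0.025,-0.053,0],[0,0,0],[0,0,0],[0,0,0],[0,0,0]],"turn":[[0,0,-0.057],[0,0,-0.057],[0,0,-0.057],[0,0,-0.057],[0,0,-0.057]],"grip":[0.4,0.4,0.4,0.4,0.4]}' >/dev/null
python3 -m creep '{"translation":[[0,0,0],[0,0,0],[0,0,0],[0,0,0],[0,0,0]],"turn":[[0,0,-0.057],[0,0,-0.057],[0,0,-0.057],[0,0,-0.057],[0,0,-0.057]],"grip":[0.4,0.4,0.4,0.4,0.4]}' >/dev/null
python3 -m creep '{"translation":[[0,0,0],[0,0,0],[0,0,0],[0,0,0]],"turn":[[0,0,-0.057],[0,0,-0.057],[0,0,-0.057],[0,0,-0.005]],"grip":[0.4,0.4,0.4,0.4]}' >/dev/null
python3 d.py .5749 .185 .086 175.8
python3 - <<'E'
from h import *
for n in("top","scene"):
    c=cam(n); u,v=proj(c,[.5749,.185,.1])[0].astype(int); f=c["frame"][v-50:v+50,u-50:u+50,::-1]; f=cv2.resize(f,(400,400),interpolation=cv2.INTER_CUBIC); a=f if n=="top" else np.hstack([a,f])
cv2.imwrite("pics/sel.png",a)
E
```

```text
shift units [0.004 0.014 0.799] turn units [ 0.0001 -0.0004 -0.0028]
t 4.35 [0.5752 0.1839 0.1499] [ 1.7999e+02 -7.0000e-02  1.7529e+02] F [ 0.46  0.23 -0.07] w 0.0348 g 0.0
```

View pics/sel.png

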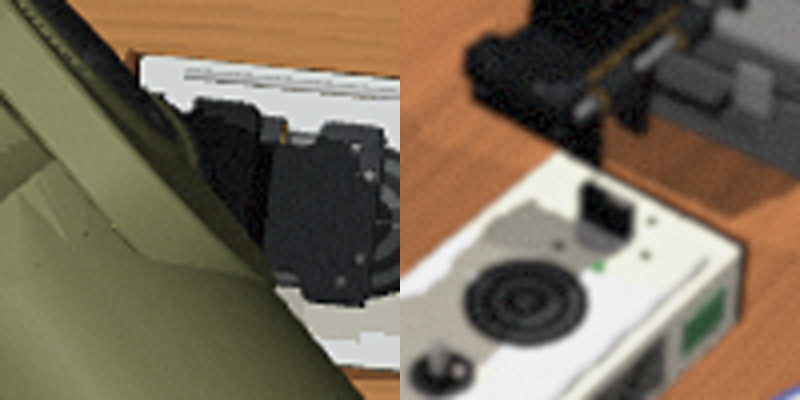

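The gripper hangs directly over the selector, with the bar at (608,215) in the scene crop and the finger tips above it on both sides. I'll go down, grip and turn.

```bash
python3 -m creep '{"translation":[[0.004,0.014,0.2],[0,0,0.2],[0,0,0.2],[0,0,0.15],[0,0,0.05]],"turn":[[0,0,0],[0,0,0],[0,0,0],[0,0,0],[0,0,0]],"grip":[0.4,0.4,0.4,0.4,0.4]}'
python3 -m creep '{"translation":[[0,0,0],[0,0,0],[0,0,0],[0,0,0],[0,0,0]],"turn":[[0,0,0],[0,0,0],[0,0,0],[0,0,0],[0,0,0]],"grip":[0,0,0,0,0]}' 15
```

```text
time_s: 5.08
tool_pos: [0.5747, 0.185, 0.0853]
tool_rot: [-180.0, -0.1, 175.4]
force: [1.2, -1.1, -0.0]
grip_width: 0.0347
grasp_force: 0.0
time_s: 5.7
tool_pos: [0.5755, 0.1849, 0.087]
tool_rot: [-180.0, 0.0, 175.3]
force: [-0.5, -1.3, 4.5]
grip_width: 0.0118
grasp_force: 15.0
```

```bash
python3 -m creep '{"translation":[[0,0,0],[0,0,0],[0,0,0],[0,0,0],[0,0,0]],"turn":[[0,0,0.05],[0,0,0.05],[0,0,0.05],[0,0,0.05],[0,0,0.05]],"grip":[0,0,0,0,0]}'
python3 -m creep '{"translation":[[0,0,0],[0,0,0],[0,0,0],[0,0,0],[0,0,0]],"turn":[[0,0,0.05],[0,0,0.035],[0,0,0],[0,0,0],[0,0,0]],"grip":[0,0,0,0,0]}'
python3 -m creep '{"translation":[[0,0,0],[0,0,0],[0,0,-0.2],[0,0,-0.4],[0,0,-0.4]],"turn":[[0,0,0],[0,0,0],[0,0,0],[0,0,0],[0,0,0]],"grip":[0.4,0.4,0.4,0.4,0.4]}'
python3 d.py .5315 -.222 .13 163
```

```text
time_s: 6.32
tool_pos: [0.575, 0.1839, 0.087]
tool_rot: [-179.9, 0.1, 130.0]
force: [-3.6, -3.3, 6.1]
grip_width: 0.0118
grasp_force: 15.0
time_s: 6.95
tool_pos: [0.5747, 0.1837, 0.087]
tool_rot: [-179.8, 0.1, 115.0]
force: [-3.5, -3.5, 6.6]
grip_width: 0.0118
grasp_force: 15.0
time_s: 7.58
tool_pos: [0.5753, 0.1857, 0.1683]
tool_rot: [180.0, -0.0, 115.1]
force: [0.8, -0.7, -0.0]
grip_width: 0.0347
grasp_force: 0.0
shift units [-4.384 -2.657  0.476] turn units [ 0.0003  0.     -0.2662]
t 7.58 [0.5753 0.1857 0.1683] [ 1.7996e+02 -2.0000e-02  1.1509e+02] F [ 0.82 -0.66 -0.01] w 0.0347 g 0.0
```

```bash
python3 -m creep '{"translation":[[-0.44,-0.266,0.04],[-0.44,-0.266,0.04],[-0.44,-0.266,0.04],[-0.44,-0.266,0.04],[-0.44,-0.266,0.04]],"turn":[[0,0,0],[0,0,0],[0,0,0],[0,0,0],[0,0,0]],"grip":[0.6,0.6,0.6,0.6,0.6]}' >/dev/null
python3 -m creep '{"translation":[[-0.44,-0.266,0.04],[-0.44,-0.266,0.04],[-0.44,-0.266,0.04],[-0.44,-0.266,0.04],[-0.44,-0.266,0.04]],"turn":[[0,0,0],[0,0,0],[0,0,0],[0,0,0],[0,0,0]],"grip":[0.6,0.6,0.6,0.6,0.6]}'
python3 -m creep '{"translation":[[0,0,0],[0,0,0],[0,0,0],[0,0,0],[0,0,0]],"turn":[[0,0,-0.053],[0,0,-0.053],[0,0,-0.053],[0,0,-0.053],[0,0,-0.053]],"grip":[0.6,0.6,0.6,0.6,0.6]}'
python3 d.py .5315 -.222 .13 163
python3 - <<'E'
from h import *
for n in("top","scene"):
    c=cam(n); 
    if n=="top":
        H=hsv(c);g=c["frame"]; np.savez("top1.npz",**c); cv2.imwrite("pics/_t.png",g[:,:,::-1])
    P=[.565,.1,.08] if n=="top" else [.53,-.222,.09]
    u,v=proj(c,P)[0].astype(int); f=c["frame"][max(v-55,0):v+55,max(u-75,0):u+75,::-1]; f=cv2.resize(f,(600,290 ),interpolation=cv2.INTER_CUBIC); a=f if n=="top" else np.vstack([a,f])
cv2.imwrite("pics/look.png",a)
E
```

```text
time_s: 8.82
tool_pos: [0.532, -0.2249, 0.1357]
tool_rot: [179.9, 0.1, 115.1]
force: [0.6, -0.1, -0.4]
grip_width: 0.0521
grasp_force: 0.0
time_s: 9.45
tool_pos: [0.5321, -0.2236, 0.1357]
tool_rot: [-180.0, 0.1, 163.1]
force: [0.0, -0.2, 1.0]
grip_width: 0.0522
grasp_force: 0.0
shift units [0.014 0.017 0.071] turn units [-0.      0.0004  0.0005]
t 9.45 [ 0.5321 -0.2236  0.1357] [-1.7999e+02  8.0000e-02  1.6309e+02] F [ 0.03 -0.24  0.99] w 0.0522 g 0.0
```

View pics/look.png

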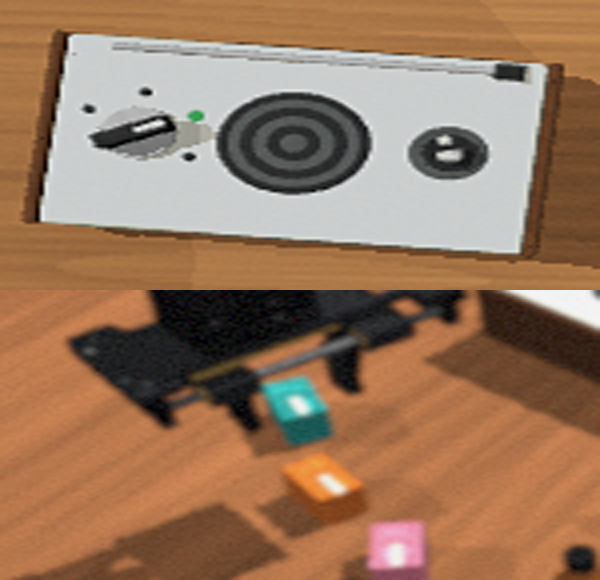

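The selector now points to the green dot at (197,115), and the fingers hang over the orange knob. I'll go down and grip it.

```bash
python3 -m creep '{"translation":[[0.025,0.015,0.35],[0,0,0.35],[0,0,0.35],[0,0,0.35],[0,0,0.19]],"turn":[[0,0,0],[0,0,0],[0,0,0],[0,0,0],[0,0,0]],"grip":[0.6,0.6,0.6,0.6,0.6]}'
python3 -m creep '{"translation":[[0,0,0],[0,0,0],[0,0,0],[0,0,0],[0,0,0]],"turn":[[0,0,0],[0,0,0],[0,0,0],[0,0,0],[0,0,0]],"grip":[0,0,0,0,0]}' 25
python3 -m creep '{"translation":[[0,0,-0.2],[0,0,-0.4],[0,0,-0.5],[0,0,-0.5],[0,0,0]],"turn":[[0,0,0],[0,0,0],[0,0,0],[0,0,0],[0,0,0]],"grip":[0,0,0,0,0]}'
python3 d.py .5623 .0254 .125 191
```

```text
time_s: 10.18
tool_pos: [0.5296, -0.2219, 0.0065]
tool_rot: [180.0, -0.1, 162.6]
force: [-0.8, -0.2, 1.0]
grip_width: 0.0524
grasp_force: 0.0
time_s: 10.8
tool_pos: [0.5308, -0.2223, 0.0084]
tool_rot: [-180.0, 0.1, 162.7]
force: [-0.9, 0.1, 5.1]
grip_width: 0.0276
grasp_force: 25.0
time_s: 11.42
tool_pos: [0.5322, -0.2225, 0.1392]
tool_rot: [-179.9, 0.4, 162.8]
force: [0.7, -0.0, -0.9]
grip_width: 0.0276
grasp_force: 25.0
shift units [0.56  3.071 0.169] turn units [-0.001   0.0018 -0.1569]
t 11.43 [ 0.5322 -0.2225  0.1392] [-179.91    0.35  162.76] F [ 0.71 -0.01 -0.94] w 0.0276 g 25.0
```

```bash
python3 -m creep '{"translation":[[0.08,0.439,0],[0.08,0.439,0],[0.08,0.439,0],[0.08,0.439,0],[0.08,0.439,0]],"turn":[[0,0,0],[0,0,0],[0,0,0],[0,0,0],[0,0,0]],"grip":[0,0,0,0,0]}' >/dev/null
python3 -m creep '{"translation":[[0.08,0.439,0.1],[0.08,0.439,0.07],[0,0,0],[0,0,0],[0,0,0]],"turn":[[0,0,0],[0,0,0],[0,0,-0.052],[0,0,-0.052],[0,0,-0.052]],"grip":[0,0,0,0,0]}'
python3 d.py .5623 .0254 .125 191;  python3 - <<'E'
from h import *
for n in("top","scene"):
    c=cam(n); np.savez(n+"2.npz",**c)
    u,v=proj(c,[.5623,.0254,.11])[0].astype(int); f=c["frame"][v-40:v+40,u-40:u+40,::-1]; f=cv2.resize(f,(400,400),interpolation=cv2.INTER_CUBIC); a=f if n=="top" else np.hstack([a,f])
    print(n,u-40,v-40)
cv2.imwrite("pics/ins.png",a)
E
```

```text
time_s: 12.68
tool_pos: [0.5592, 0.0261, 0.1209]
tool_rot: [-180.0, -0.1, -168.8]
force: [-0.3, 0.1, 0.2]
grip_width: 0.0279
grasp_force: 25.0
shift units [-0.036 -0.016 -0.051] turn units [-0.     -0.0005  0.001 ]
t 12.68 [0.5592 0.0261 0.1209] [-1.8000e+02 -1.0000e-01 -1.6882e+02] F [-0.34  0.08  0.16] w 0.0279 g 25.0
top 296 213
scene 263 188
```

View pics/ins.png

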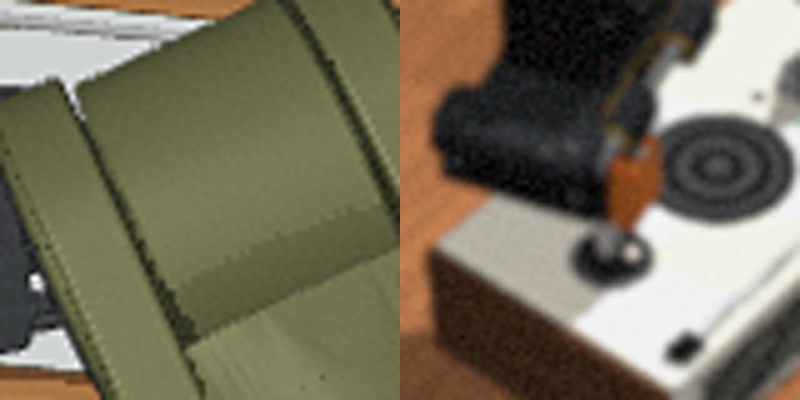

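The knob hangs over the shaft: its bottom corner is at (628,232) in the scene crop and the shaft tip is just below it at (608,245), with the collar mark at (632,252). The next step is comparing both with the predicted pixels.

Run:
```python
from h import *
c=dict(np.load("scene2.npz")); H=hsv(c)
a=np.deg2rad(11.2); ca,sa=np.cos(a),np.sin(a); T=np.array([.5592,.0261])
def K(x,y,z): return [T[0]+ca*x-sa*y,T[1]+sa*x+ca*y,.1209-.0084+z]
for nm,p in(("+x-y bot",K(.022,-.014,0)),("+x+y bot",K(.022,.014,0)),("+x-y top",K(.022,-.014,.038)),("-x-y bot",K(-.022,-.014,0))): print(nm,proj(c,p)[0].round(2))
for s in ([.5623,.0254],[.5635,.0255]): print("shaft tip, collar c, collar75, mark",proj(c,[s+[.099],s+[.083],s+[.075],[s[0]+.0105,s[1]+.002,.083]]).round(2).tolist())
x,y=263+30,188+20
m=cv2.inRange(H,(3,130,60),(20,255,255)); m[:188]=0;m[:,:300]=0; m[238:]=0; m[:,320:]=0
k,l,st,ce=cv2.connectedComponentsWithStats(m); i=1+st[1:,4].argmax(); print(st[i])
ct=cv2.findContours((l==i).astype(np.uint8),cv2.RETR_EXTERNAL,cv2.CHAIN_APPROX_NONE)[0][0]; print(cv2.approxPolyDP(ct,1.2,True)[:,0].tolist())
print(c["frame"].min(2)[228:250,294:318])
g=cv2.inRange(H,(0,0,0),(180,255,105)); gg=np.zeros_like(g); gg[232:249,296:316]=255; g&=gg
ct=np.vstack(cv2.findContours(g,cv2.RETR_EXTERNAL,cv2.CHAIN_APPROX_NONE)[0]); print("dark ellipse",cv2.fitEllipse(cv2.convexHull(ct)))
```

```text
+x-y bot [308.59 233.61]
+x+y bot [313.58 225.85]
+x-y top [308.25 221.99]
-x-y bot [291.62 228.22]
shaft tip, collar c, collar75, mark [[303.65, 231.76], [303.83, 236.45], [303.92, 238.77], [307.87, 237.77]]
shaft tip, collar c, collar75, mark [[304.09, 231.94], [304.26, 236.63], [304.34, 238.95], [308.3, 237.95]]
[304 215  12  19 135]
[[312, 215], [311, 216], [313, 218], [311, 220], [306, 219], [304, 223], [304, 231], [308, 233], [315, 223], [314, 216]]
[[ 17   7  24  30  35  25  12  14  15  16  19  29  26  28  20  33  23  40
   68  96  98  79  62  67]
 [ 39  22  14  31  25  14  16   9  14   9  17  17  23  29  30  35  29  64
  124 164 171 149 101  72]
 [ 89  71  63  47  34  23  11  10  21  18  20  21  29  24  28  27  47 109
  176 223 235 214 174 134]
 [134 117 105  89  79  61  46  46  44  34  24  37  31  35  20  30  82 151
  217 238 242 240 231 209]
 [155 152 140 137 128 114 100  92  79  77  67  67  54  37  30  64 130 198
  237 243 244 243 241 237]
 [166 164 160 162 155 149 127 115 100 100  97  86  80  56  43  86 159 220
  239 243 241 241 242 240]
 [168 160 164 167 158 147 116 109 
[... 1000 characters left out ...]
7 103  83  72  56  58  74  83  92 115 147 183 212
  234 239 242 240 242 241]
 [161 165 164 160 158 151 139 121 107 105 117 134 148 157 180 209 231 235
  243 240 241 241 240 243]
 [161 161 164 165 162 164 157 149 143 158 184 202 217 218 229 238 242 241
  243 242 240 239 240 241]
 [162 165 164 164 163 161 166 165 176 205 230 236 240 240 240 243 242 241
  241 241 241 241 240 241]
 [163 161 163 161 162 165 161 179 210 228 239 242 242 242 241 241 241 240
  242 240 241 241 241 241]
 [170 165 161 163 160 162 177 206 231 240 242 242 241 240 240 240 241 239
  241 241 242 241 240 242]]
dark ellipse ((304.35308837890625, 238.51478576660156), (12.707601547241211, 15.293124198913574), 102.78741455078125)
```

```bash
python3 -m creep '{"translation":[[-0.045,-0.015,0.05],[0,0,0.05],[0,0,0],[0,0,0]],"turn":[[0,0,0],[0,0,0],[0,0,0],[0,0,0]],"grip":[0,0,0,0]}'
python3 d.py .563 .0255 .105 191
```

```text
time_s: 13.28
tool_pos: [0.5638, 0.0257, 0.1137]
tool_rot: [-180.0, -0.0, -169.2]
force: [0.2, 0.1, 0.4]
grip_width: 0.0281
grasp_force: 25.0
shift units [ 0.01  -0.     0.109] turn units [-0.0001 -0.     -0.001 ]
t 13.28 [0.5638 0.0257 0.1137] [-179.99   -0.   -169.17] F [0.24 0.05 0.43] w 0.0281 g 25.0
```

```bash
python3 -m creep '{"translation":[[0.007,0,0.04],[0,0,0.04],[0,0,0],[0,0,0]],"turn":[[0,0,0],[0,0,0],[0,0,0],[0,0,0]],"grip":[0,0,0,0]}'
python3 -m creep '{"translation":[[0,0,0.025],[0,0,0.025],[0,0,0]],"turn":[[0,0,0],[0,0,0],[0,0,0]],"grip":[0,0,0]}'
```

```text
time_s: 13.78
tool_pos: [0.5633, 0.0254, 0.1073]
tool_rot: [-180.0, -0.0, -169.2]
force: [0.2, 0.0, -0.8]
grip_width: 0.028
grasp_force: 25.0
time_s: 14.15
tool_pos: [0.5631, 0.0254, 0.1031]
tool_rot: [-180.0, -0.0, -169.2]
force: [-0.4, 0.1, -0.4]
grip_width: 0.0278
grasp_force: 25.0
```

```bash
python3 -m creep '{"translation":[[0,0,0.025],[0,0,0.025],[0,0,0]],"turn":[[0,0,0],[0,0,0],[0,0,0]],"grip":[0,0,0]}'
python3 -m creep '{"translation":[[0,0,0.025],[0,0,0.025],[0,0,0]],"turn":[[0,0,0],[0,0,0],[0,0,0]],"grip":[0,0,0]}'
```

```text
time_s: 14.52
tool_pos: [0.5631, 0.0254, 0.0991]
tool_rot: [180.0, -0.0, -169.2]
force: [0.1, 0.6, -0.1]
grip_width: 0.0277
grasp_force: 25.0
time_s: 14.9
tool_pos: [0.5632, 0.0254, 0.0951]
tool_rot: [-180.0, -0.0, -169.2]
force: [0.3, 0.2, -1.2]
grip_width: 0.028
grasp_force: 25.0
```

```bash
python3 -m creep '{"translation":[[0,0,0.025],[0,0,0.025],[0,0,0],[0,0,0]],"turn":[[0,0,0],[0,0,0],[0,0,0],[0,0,0]],"grip":[0,0,0,0]}' 40
python3 -m creep '{"translation":[[0,0,0.02],[0,0,0.02],[0,0,0.02],[0,0,0],[0,0,0]],"turn":[[0,0,0],[0,0,0],[0,0,0],[0,0,0],[0,0,0]],"grip":[0,0,0,0,0]}'
```

```text
time_s: 15.4
tool_pos: [0.5633, 0.0254, 0.0914]
tool_rot: [-180.0, 0.0, -169.2]
force: [-0.5, 0.3, 1.0]
grip_width: 0.0279
grasp_force: 40.0
time_s: 16.02
tool_pos: [0.5634, 0.0254, 0.0872]
tool_rot: [-180.0, -0.0, -169.2]
force: [-2.6, -1.4, 7.7]
grip_width: 0.0276
grasp_force: 40.0
```

```bash
python3 -m creep '{"translation":[[0,0,0.02],[0,0,0.02],[0,0,0],[0,0,0]],"turn":[[0,0,0],[0,0,0],[0,0,0],[0,0,0]],"grip":[0,0,0,0]}'
python3 -m creep '{"translation":[[0,0,0.02],[0,0,0.02],[0,0,0],[0,0,0]],"turn":[[0,0,0],[0,0,0],[0,0,0],[0,0,0]],"grip":[0,0,0,0]}'
```

```text
time_s: 16.52
tool_pos: [0.5635, 0.0255, 0.0861]
tool_rot: [-179.9, -0.0, -169.2]
force: [-7.7, -2.9, 22.5]
grip_width: 0.0275
grasp_force: 40.0
time_s: 17.02
tool_pos: [0.5637, 0.0255, 0.0858]
tool_rot: [-179.8, -0.1, -169.2]
force: [-15.3, -4.4, 41.4]
grip_width: 0.0276
grasp_force: 40.0
```

```bash
python3 -m creep '{"translation":[[0,0,-0.02],[0,0,-0.018],[0,0,0],[0,0,0]],"turn":[[0,0,0],[0,0,0],[0,0,0],[0,0,0]],"grip":[0,0,0,0]}'
python3 - <<'E'
from h import *
c=cam("scene"); u,v=proj(c,[.5623,.0254,.1])[0].astype(int); f=c["frame"][v-50:v+50,u-50:u+90,::-1]
cv2.imwrite("pics/fin.png",cv2.resize(f,(700,500),interpolation=cv2.INTER_CUBIC))
E
```

```text
time_s: 17.52
tool_pos: [0.5635, 0.0255, 0.0861]
tool_rot: [-179.9, -0.0, -169.2]
force: [-8.6, -2.3, 23.9]
grip_width: 0.0276
grasp_force: 40.0
```

View pics/fin.png

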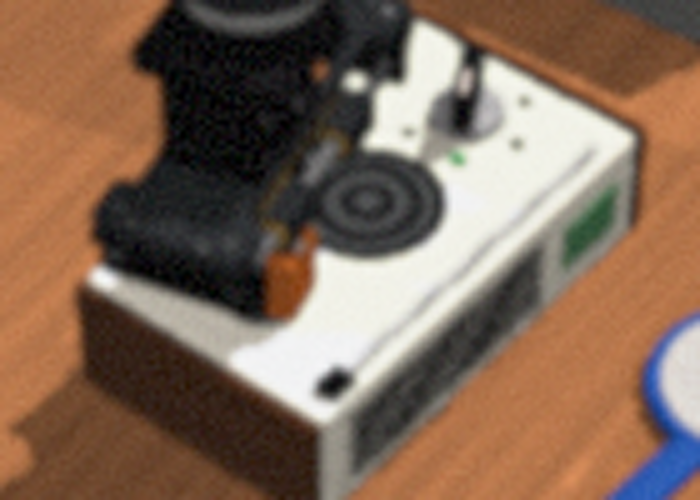

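The knob sits flush on the collar at (290,290), pressed to the bottom stop, and the selector bar points at the green dot at (457,158). I'm handing it in while still holding.

```bash
python3 -c "
from cell import env
print(env.sign_off())"
```

```text
the job is handed in; nothing more can be done
None
```

I turned the selector one click to the green dot and let go, then fitted the orange knob with its flat matched, pushed it fully home, and handed the job in at about 17.5 s still holding it pressed to the bottom stop; the hand-in returned no verdict, and the push briefly read 41 N at the wrist before I eased it to about 24 N.

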